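Set a bonding fixture lane by its eccentric bolt, load camera heads, lay the bar

ROBOT

A 6-joint arm with a two-finger parallel gripper is mounted at the origin on the work surface. World frame = base frame: x ahead of the robot, y to its left, z up, the work surface at z = 0. Lengths are in m, angles in degrees, forces in N, time in s.
With the tool pointing down it reaches from about 0.35 to 0.875 m from the base axis. Payload 4.2 kg.
Tool frame: the origin (TCP) lies midway between the tips of the shut fingers; the grasp point (between the pads) lies 19 mm behind it; z points along the fingers, y is the line along which they close (so a half turn about z gives the same grasp; the last joint's range is limited). The gripper opens to 87 mm and grips with 3 to 60 N. Pads are 19 mm wide; open, the fingers measure 117 mm over their backs; the gripper's body (75 mm by 190 mm) begins 51 mm behind the grasp point.
Start: joints at [89.817, 22.042, 0.453, 0, -68.411, -14.817], TCP at [0.162, 0.604, 0.223] pointing down, gripper open.
Joint ranges: [-179.83, 179.83], [-69.29, 118.12], [-61.27, 80.66], [-181.25, 117.63], [-171.15, -9.14], [-177.46, 177.46]. Speed limits (degrees/s): [159.86, 159.86, 180, 180, 180, 180].

INTERFACE

Orientations are given as [roll, pitch, yaw] about the fixed x, y, z axes, in that order (R = Rz(yaw) Ry(pitch) Rx(roll)).
In Python, from workcell import env gives the robot as it stands. Calls block until the motion is done:
- env.goto(position, orientation): joint-space move of the TCP to a pose.
- env.move_straight(position, rotation=None, rate=0.15, force_limit=None): straight line of the TCP; rotation=None keeps the orientation; rate is the mean speed in m/s. With force_limit (N) it stops when the force on the tool has changed by that much, and returns True; else False.
- env.set_joints(angles): joint-space move.
- env.gripper_to(opening, grasp_force=None): opening from 0.0 (shut) to 1.0 (fully open); grasp_force is the grip in N (None keeps the last); returns when the fingers have stopped.
- env.dwell(seconds).
- env.inverse_kinematics(position, orientation): joint angles nearest the present ones, or None.
- env.read_state(): the state.
- env.grab_frame(name): name is "side" or "top" or "wrist"; returns a dict with "image" (384x512x3 uint8, blue, green, red), "fx", "fy", "cx", "cy" (pixels), "D" ([k1, k2, p1, p2, k3] as OpenCV has them; the pictures are not rectified), "position" and "orientation" of the camera in the world. Camera axes: x right, y up, looking along -z (the intrinsics and any distortion apply to the point x, -y, -z); pixel columns grow to the right and rows downward; lengths in m; the calibration is good to about 2 mm. A picture is of the moment at which its call begins. There is no depth.
A pose or a line that the arm cannot do raises env.Unreachable and nothing moves.
- env.close_job(): hands the job in; it is judged then, once.
Trained networks look in a picture, given as the dict that the camera call returned (one of the last four; its "shot" number tells which), for a name from the list of things; names that differ only in an ending like _2 or _b are one class to them, and where a whole thing is asked for, a point or a joint stands for the part that bears it (a point fixed in the world has none). Each returns a list of dicts, best first, with "score" (0 to 1); they miss things now and then, are a little off and sometimes report something else, mostly with a low value. They report only what shows in the picture. A call takes as long as a camera call.
- env.search_frame(picture, thing): "xyz" ([x, y, z] in m, in world coordinates, good to about 4 mm: the middle of the surface that is visible of it).
- env.trace(picture, thing): "mask" (384x512 bool, what is visible of it).
The state is a dict: "clock": time; "joint_positions": joint angles; "qvel": joint speeds; "joint_torque": joint torques, N m; "position": TCP position; "tool_rot": TCP orientation; "force": force on the tool from outside, world axes, zero at the start; "wrist_torque": the same for the moment, N m; "opening": opening from 0.0 (shut) to 1.0 (fully open); "finger_force": force on a finger pad.
Only numpy, scipy, OpenCV 4.12 (cv2) and the standard library are available. Lean on these libraries where they do the work, as an engineer would, in place of code of your own. Each camera call takes 0.05 s, during which the arm holds its last target. There are 200 camera calls.

TASK

Set up the bonding fixture for the camera heads on the bench: stand the setting gauge in the left half of the lane between the two rails and turn the eccentric bolt until the gauge just slides freely, with no more than about 1.5 mm of side play, then prove it by sliding the gauge along the lane, down on the bed, into the right half. Put the gauge back upright in its tray, load every camera head upright and fully down between the rails, in line with the lane, and lay the retaining bar across the two supports, fully down in both notches and roughly centred. Leave the bolt as you set it and do not disturb the bottle, the dish or the mug.

Things in the scene. Friction and masses are not known exactly. Their poses are not given: they have to be found in the camera images.
- fixture: bonding fixture, fixed to the bench: grey bed plate 195 x 270 mm. Origin: at bench level on the lane's centre line, midway between the supports; x across the lane, away from the robot; y along the lane to the robot's left; z up. Lane floor = plate top, z = 12 mm. The lane runs between a fixed steel rail (far side) and a sliding steel rail (robot's side), y = -100 to 100 mm
- fixed_face (a point): on the upright inner face of the fixed rail, mid-length, at lane floor level; fixture x = +18.5 mm. Both rails are 14 mm wide and rise to z = 27 mm above the bench; above z = 20 mm their inner faces flare outwards as a lead-in, about 3.5 mm wider on each side at the top
- slide_face (a point): same point on the inner face of the sliding rail, which stays parallel and moves only along fixture x. Lane gap = 18.5 mm minus this point's fixture x. A camera head and the gauge are both 36 mm wide
- left_seat (a point): centre of the seat of the left bar support, at the lane's +y end: fixture (0, 118, 62) mm. The support is 44 mm wide in x, 22 mm thick in y; its level seat lies between two cheeks 7 mm high that leave a notch 26 mm wide in x for the bar. A loaded camera head ends 4 mm below the seat's level
- right_seat (a point): the same on the right bar support, fixture (0, -118, 62) mm
- ecc_bolt (a joint): angle of the eccentric bolt in rad, range -1.2 to 1.2, growing clockwise seen from above, which narrows the lane: a brass cam disc 8 mm off the bolt's axis drives the sliding rail, gap = 39.5 mm - 7 mm x angle. Starts several mm too wide. Friction 0.25 N m: it stays where it is left; it turns stiff when the gauge is nipped
- bolt_head (a point): on the bolt's axis, 48 mm above the bench, 92 mm from the lane's centre line towards the robot: the point to grip. The dark steel wing head here is 13 mm thick, 54 mm long, from z = 34 to 58 mm; at angle 0 the wing lies along the fixture's y axis, and it turns with the bolt
- gauge: steel setting gauge: block 70 long x 36 wide x 20 mm tall with an upright round post 18 mm across in its middle, up to 66 mm above the underside. 0.32 kg. Origin: centre of the underside; x along its length, z up. Held by the post, pads about 48 mm above its underside. Starts in its tray
- gauge_tray: grey open tray for the gauge, fixed, 112 x 72 mm outside, 16 mm tall, walls and floor 5 mm. Origin: centre of its underside, long side along x
- gauge_tray_in (a point): centre of the tray's inner floor, 5 mm above the bench
- bar: retaining bar: flat aluminium bar 280 x 20 x 10 mm with a black grip block on the middle of its top, 50 mm long, 18 mm wide, reaching 36 mm above the bar's underside. 0.18 kg. Origin: centre of the underside; x along its length, z up. Starts flat on the bench, grip upwards
- head1: endoscope camera head (2 or 3 of 4 present, all alike), in mm: upright aluminium block 44 long x 36 wide x 46 tall (lowest 6: a heavy dark steel foot 34 wide), at +x a black round coupler 30 across, 9 out, at -x a rubber gland 14 across, 7 out, 26 up; 60 overall. 0.2 kg. Origin: centre of underside, x along length, z up. Grip its flat sides, pads about 39 above the underside, to clear the rails
- head2: endoscope camera head (2 or 3 of 4 present, all alike), in mm: upright aluminium block 44 long x 36 wide x 46 tall (lowest 6: a heavy dark steel foot 34 wide), at +x a black round coupler 30 across, 9 out, at -x a rubber gland 14 across, 7 out, 26 up; 60 overall. 0.2 kg. Origin: centre of underside, x along length, z up. Grip its flat sides, pads about 39 above the underside, to clear the rails
- head3: endoscope camera head (2 or 3 of 4 present, all alike), in mm: upright aluminium block 44 long x 36 wide x 46 tall (lowest 6: a heavy dark steel foot 34 wide), at +x a black round coupler 30 across, 9 out, at -x a rubber gland 14 across, 7 out, 26 up; 60 overall. 0.2 kg. Origin: centre of underside, x along length, z up. Grip its flat sides, pads about 39 above the underside, to clear the rails
- head4: endoscope camera head (2 or 3 of 4 present, all alike), in mm: upright aluminium block 44 long x 36 wide x 46 tall (lowest 6: a heavy dark steel foot 34 wide), at +x a black round coupler 30 across, 9 out, at -x a rubber gland 14 across, 7 out, 26 up; 60 overall. 0.2 kg. Origin: centre of underside, x along length, z up. Grip its flat sides, pads about 39 above the underside, to clear the rails
- bottle: bystander: small amber glass bottle, 48 mm across and 85 mm tall, loose; origin centre of the underside
- dish: bystander: shallow aluminium dish 80 mm across and 22 mm tall, loose; origin centre of the underside
- mug: bystander: blue mug about 76 mm across and 95 mm tall with a handle, loose; origin centre of the underside

How it is judged (in metres and radians):
On the way, in this order (a step that is already met when the one before it is completed fails the run):
1. the gauge stands down on the bed in the left half of the lane, between the rails (z of gauge in the frame of fixture between 0.009 and 0.0145 m and x of gauge in the frame of fixture between -0.012 and 0.004 m and y of gauge in the frame of fixture between 0.025 and 0.08 m and angle between gauge's own z axis and vertical below 0.06 rad), for 0.2 s.
2. the bolt is turned so that the lane is 0.1 to 2 mm wider than the gauge, the gauge still in the left half (all of step 1 and x of slide_face in the frame of fixture between -0.0195 and -0.0176 m), for 0.2 s.
3. the gauge slides, down on the bed, through the middle of the lane so set (z of gauge in the frame of fixture between 0.009 and 0.0145 m and x of gauge in the frame of fixture between -0.012 and 0.004 m and y of gauge in the frame of fixture between -0.018 and 0.018 m and angle between gauge's own z axis and vertical below 0.06 rad and x of slide_face in the frame of fixture between -0.0195 and -0.0176 m), for 0.05 s.
4. the gauge reaches the right half of the lane, still down on the bed (z of gauge in the frame of fixture between 0.009 and 0.0145 m and x of gauge in the frame of fixture between -0.012 and 0.004 m and y of gauge in the frame of fixture between -0.08 and -0.025 m and angle between gauge's own z axis and vertical below 0.06 rad and x of slide_face in the frame of fixture between -0.0195 and -0.0176 m), for 0.1 s.
5. the gauge is back upright in its tray (horizontal distance between gauge and gauge_tray_in below 0.025 m and z of gauge in the frame of gauge_tray between 0.002 and 0.01 m and angle between gauge's own z axis and vertical below 0.06 rad), for 0.2 s.
6. every camera head is down between the rails (z of head1 in the frame of fixture between 0.009 and 0.015 m and x of head1 in the frame of fixture between -0.005 and 0.005 m and y of head1 in the frame of fixture between -0.085 and 0.085 m and angle between each of head1, head2, head3, head4's own z axis and vertical below 0.06 rad and angle between the x axis of each of head1, head2, head3, head4 and the y axis of fixture, either way round below 0.08 rad and linear speed of each of head1, head2, head3, head4 below 0.02 m/s and z of head2 in the frame of fixture between 0.009 and 0.015 m and x of head2 in the frame of fixture between -0.005 and 0.005 m and y of head2 in the frame of fixture between -0.085 and 0.085 m and z of head3 in the frame of fixture between 0.009 and 0.015 m and x of head3 in the frame of fixture between -0.005 and 0.005 m and y of head3 in the frame of fixture between -0.085 and 0.085 m and z of head4 in the frame of fixture between 0.009 and 0.015 m and x of head4 in the frame of fixture between -0.005 and 0.005 m and y of head4 in the frame of fixture between -0.085 and 0.085 m), for 0.2 s.
At the end, for the whole second after the job is handed in: Lane 0.1 to 2 mm wider than the gauge; gauge upright in its tray; every camera head present upright on the lane floor (within 3 mm) between the rails and supports, in line within 0.08 rad; bar down in both notches (within 2 mm), centred within 20 mm; all at rest (all of step 5 and all of step 6 and x of slide_face in the frame of fixture between -0.0195 and -0.0176 m and z of bar in the frame of fixture between 0.059 and 0.064 m and x of bar in the frame of fixture between -0.006 and 0.006 m and y of bar in the frame of fixture between -0.02 and 0.02 m and angle between the x axis of bar and the y axis of fixture, either way round below 0.06 rad and angle between bar's own z axis and vertical below 0.02 rad and linear speed of bar below 0.02 m/s); the robot touches nothing.
It fails at once if bottle knocked over or moved more than 30 mm (distance of bottle from where it was at the start of the episode above 0.03 m or angle between bottle's own z axis and vertical above 0.5 rad).
It fails at once if dish knocked over or moved more than 30 mm (distance of dish from where it was at the start of the episode above 0.03 m or angle between dish's own z axis and vertical above 0.5 rad).
It fails at once if mug knocked over or moved more than 30 mm (distance of mug from where it was at the start of the episode above 0.03 m or angle between mug's own z axis and vertical above 0.5 rad).
Of head1, head2, head3, head4 only 2 to 3 are there at a start; the rules pass over those that are not, and their reading is None.
At some moment in a run one of head1, head2, head3, head4 may be knocked a few centimetres aside while the robot is not near it.
Once in a run the grip may slacken for a moment while it holds something.
It also fails if it takes over 210 s, if anything falls off the work surface, if the arm or the gripper's body presses on something with over 40 N, if the wrist force passes 120 N, or if a joint passes its speed limit or range.

## Working session

There is one attempt and no reset: what is moved stays moved. The work goes in short steps, each a Python script; the robot and the scene stay as the last script left them, time stands still between calls to the robot, and variables do not carry over. Pictures are saved under pics/ and viewed, at most 14 in all, crops included, and the job is handed in when it is done.

```bash
mkdir -p pics; ls; cat > h.py <<'E'
from workcell import env
import numpy as np, cv2
from scipy.spatial.transform import Rotation as R
E
python3 - <<'E'
from h import *
s=env.read_state();print(s['clock'],s['position'],s['tool_rot'],s['opening'])
for n in ("top","side"):
    f=env.grab_frame(n);cv2.imwrite(f'pics/{n}0.png',f['image'])
    print(n,f['position'],f['orientation'],f['fx'],f['D'])
    for t in ("fixture","gauge","gauge_tray","bar","head1","bolt_head","left_seat","slide_face","bottle","dish","mug"):
        try: print(t,[(np.round(d['xyz'],3).tolist(),round(d['score'],2)) for d in env.search_frame(f,t)])
        except Exception as e: print(t,repr(e))
E
```

```text
pics
workcell.py
0.0 [0.16157685 0.60312595 0.22144589] [ 1.79872780e+02 -6.85398820e-03 -1.50096754e+01] 0.9996396989567202
top [0.3576036  0.00484398 1.11594552] [ 1.23406859e+01 -5.08657352e-02 -8.91033538e+01] 392.4987399667956 [0.04217891 0.         0.         0.         0.        ]
fixture [([0.542, 0.024, 0.013], 0.83), ([0.543, 0.025, 0.018], 0.57)]
gauge [([0.46, 0.371, 0.027], 0.76)]
gauge_tray [([0.455, 0.375, 0.005], 0.59), ([0.746, 0.243, 0.058], 0.27)]
bar [([0.521, 0.268, 0.008], 0.65), ([0.456, 0.374, 0.006], 0.39)]
head1 [([0.61, -0.29, 0.045], 0.88), ([0.482, -0.396, 0.046], 0.79), ([0.494, -0.271, 0.042], 0.62)]
bolt_head [([0.494, -0.272, 0.044], 0.31)]
left_seat [([0.548, 0.027, 0.011], 0.85)]
slide_face [([0.542, 0.027, 0.017], 0.92), ([0.542, 0.022, 0.012], 0.2)]
bottle [([0.747, 0.242, 0.058], 0.8)]
dish [([0.774, -0.112, 0.009], 0.74)]
mug [([0.636, 0.449, 0.049], 0.91), ([0.492, -0.274, 0.041], 0.74)]
side [ 0.15144529 -1.17082544  0.81484183] [ 59.51923658   0.50184301 -20.81602396] 439.9772217788177 [-0.0070918  0.         0.         0.         0.       ]
fixture [([0.549, 0.003, 0.009], 0.89)]
gauge [([0.458, 0.363, 0.026], 0.57)]
gauge_tray [([0.449, 0.347, 0.008], 0.76)]
bar [([0.525, 0.257, 0.011], 0.69)]
head1 [([0.49, -0.29, 0.039], 0.68), ([0.606, -0.301, 0.036], 0.62), ([0.475, -0.418, 0.035], 0.57)]
bolt_head [([0.487, 0.017, 0.047], 0.56)]
left_seat [([0.549, 0.002, 0.01], 0.73)]
slide_face [([0.548, 0.011, 0.021], 0.56), ([0.472, -0.419, 0.034], 0.17)]
bottle [([0.749, 0.234, 0.043], 0.6), ([0.472, -0.42, 0.034], 0.58)]
dish [([0.773, -0.101, 0.017], 0.84)]
mug [([0.632, 0.415, 0.062], 0.59), ([0.487, 0.019, 0.042], 0.51)]
```

View pics/top0.png

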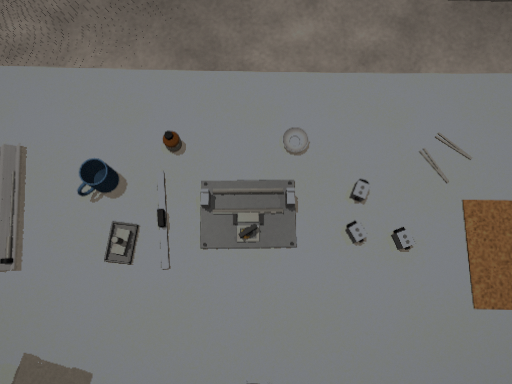

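View pics/side0.png

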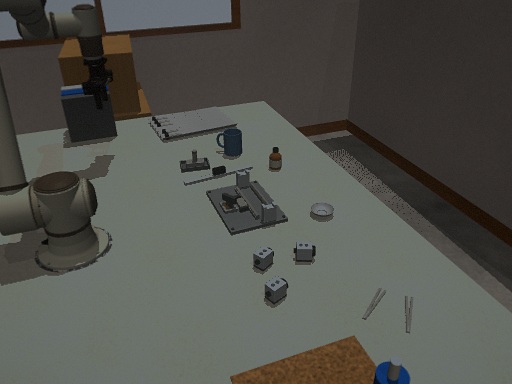

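The top view shows the fixture around (250,215) and the tray with the gauge at (121,243). The bar is at (162,220) and three heads are at (361,189), (356,232) and (402,238). Next I'll take wrist close-ups.

```bash
python3 - <<'E'
from h import *
env.goto([0.46,0.32,0.32],[180,0,0]); a=env.grab_frame("wrist")
print(a['position'],a['orientation'],a['fx'],a['cx'],a['cy'],a['D'])
for t in ("gauge","gauge_tray","bar"): print(t,[(np.round(d['xyz'],3).tolist(),round(d['score'],2)) for d in env.search_frame(a,t)])
env.goto([0.50,0.02,0.34],[180,0,0]); b=env.grab_frame("wrist");print(b['position'])
for t in ("fixture","bolt_head","left_seat","right_seat","slide_face"): print(t,[(np.round(d['xyz'],3).tolist(),round(d['score'],2)) for d in env.search_frame(b,t)])
env.goto([0.50,-0.33,0.32],[180,0,0]); c=env.grab_frame("wrist");print(c['position'])
for t in ("head1",): print(t,[(np.round(d['xyz'],3).tolist(),round(d['score'],2)) for d in env.search_frame(c,t)])
import pickle;pickle.dump((a,b,c),open('f.pkl','wb'))
for n,i in zip('abc',(a,b,c)): cv2.imwrite(f'pics/w{n}.png',cv2.resize(i['image'],(800,600),interpolation=cv2.INTER_CUBIC))
print(env.read_state()['clock'])
E
```

```text
[0.5431821  0.32021245 0.4816512 ] [-1.75160004e+01  2.96709415e-02 -8.99015202e+01] 322.5884044191852 255.48123939862282 190.03238253475385 [-0.06913004  0.          0.          0.          0.        ]
gauge [([0.467, 0.377, 0.022], 0.69)]
gauge_tray [([0.464, 0.378, 0.006], 0.98)]
bar [([0.536, 0.271, 0.012], 0.6)]
[0.58364706 0.02028619 0.50192617]
fixture [([0.556, 0.021, 0.012], 0.74)]
bolt_head [([0.495, 0.023, 0.06], 0.66), ([0.617, -0.284, 0.05], 0.15)]
left_seat [([0.545, 0.019, 0.021], 0.64), ([0.556, 0.022, 0.008], 0.55)]
right_seat [([0.554, 0.021, 0.014], 0.57), ([0.545, 0.022, 0.02], 0.41)]
slide_face [([0.546, 0.024, 0.022], 0.83)]
[ 0.58377956 -0.3295727   0.48238175]
head1 [([0.618, -0.294, 0.048], 0.8), ([0.487, -0.406, 0.046], 0.74)]
5.8333
```

View pics/wb.png

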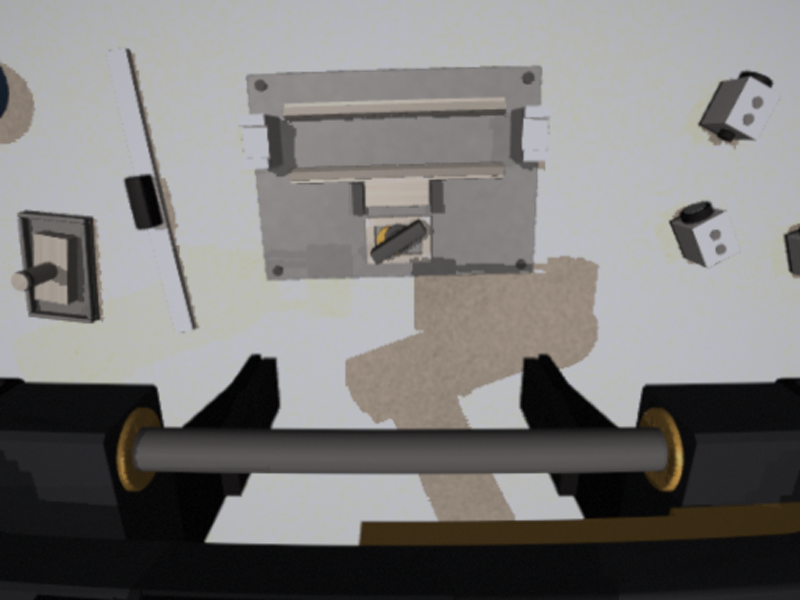

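View pics/wa.png

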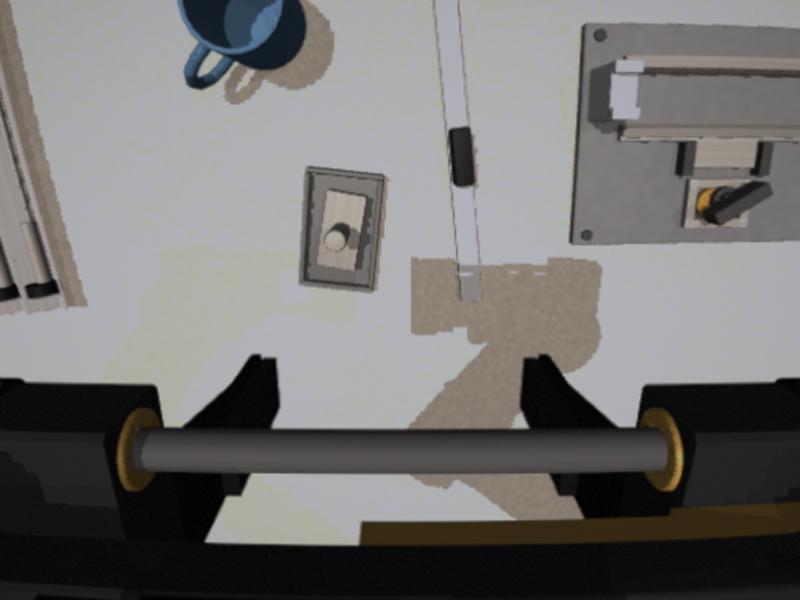

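View pics/wc.png

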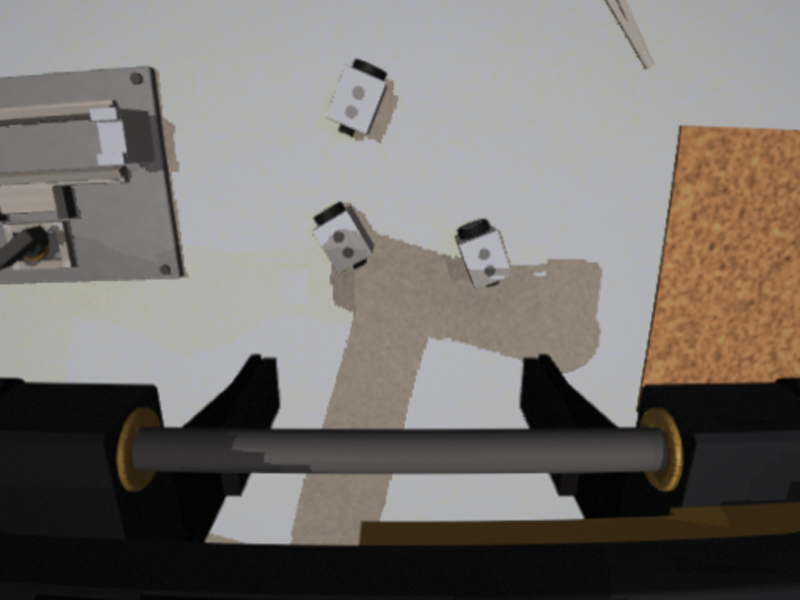

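In the 800-px pictures, wb shows the fixture plate corners at (247,75) and (541,66) and the supports at (255,140) and (535,135). The wing is at (398,240), turned anticlockwise. wa shows the gauge post at (337,240), and wc shows the three heads at (357,95), (342,237) and (483,252). I'll crop for precise pixels.

```bash
python3 - <<'E'
import pickle,cv2,numpy as np
a,b,c=pickle.load(open('f.pkl','rb'))
def crop(f,u,v,w=100,h=75):
    return cv2.resize(f['image'][v-h//2:v-h//2+h,u-w//2:u-w//2+w],(400,300),interpolation=cv2.INTER_CUBIC)
for f,u,v in((b,163,90),(b,342,86),(b,255,154),(a,218,147)): print(u-50,v-37)
cv2.imwrite('pics/m1.png',np.vstack([np.hstack([crop(b,163,90),crop(b,342,86)]),np.hstack([crop(b,255,154),crop(a,218,147)])]))
E
```

```text
113 53
292 49
205 117
168 110
```

View pics/m1.png

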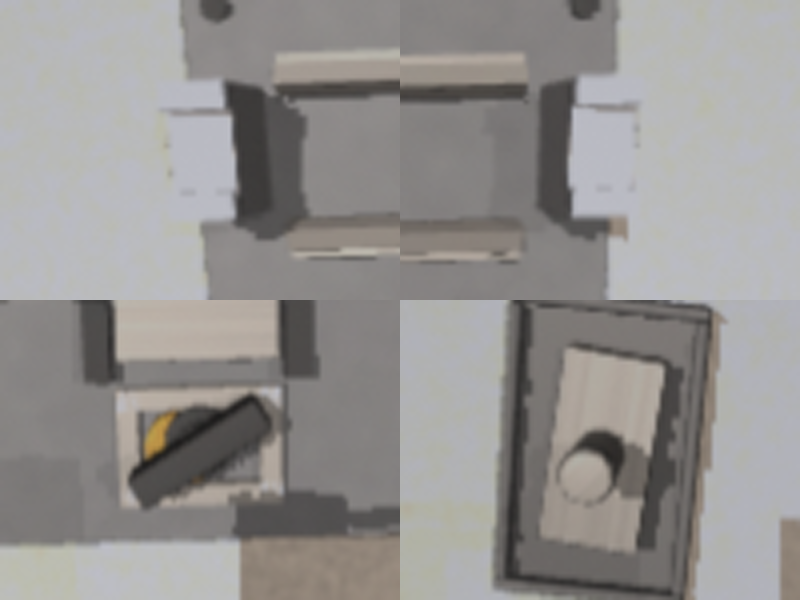

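```bash
cat >> h.py <<'E'
from scipy.optimize import least_squares
def project(f,P):
    K=np.array([[f['fx'],0,f['cx']],[0,f['fy'],f['cy']],[0,0,1.]])
    C=R.from_euler('xyz',f['orientation'],degrees=True).as_matrix()
    q=(np.atleast_2d(P)-f['position'])@C*[1,-1,-1]
    return cv2.projectPoints(q,np.zeros(3),np.zeros(3),K,np.array(f['D']))[0][:,0]
def ray(f,uv,z):
    K=np.array([[f['fx'],0,f['cx']],[0,f['fy'],f['cy']],[0,0,1.]])
    n=cv2.undistortPoints(np.array(uv,float).reshape(-1,1,2),K,np.array(f['D']))[:,0]
    C=R.from_euler('xyz',f['orientation'],degrees=True).as_matrix()
    d=np.c_[n[:,0],-n[:,1],-np.ones(len(n))]@C.T
    p=np.array(f['position']); return p+d*((z-p[2])/d[:,2:])
def place(q,L):  # q=x,y,yaw(deg); L local pts
    L=np.atleast_2d(np.array(L,float)); c,s=np.cos(np.radians(q[2])),np.sin(np.radians(q[2]))
    return np.c_[q[0]+c*L[:,0]-s*L[:,1],q[1]+s*L[:,0]+c*L[:,1],L[:,2]]
def fitpose(obs,q0): # obs: list of (frame, local pts, px)
    fun=lambda q:np.concatenate([(project(f,place(q,L))-np.array(p)).ravel() for f,L,p in obs])
    r=least_squares(fun,q0,loss='soft_l1',x_scale=[.01,.01,1]); return r.x,fun(r.x).reshape(-1,2)
E
python3 - <<'E'
from h import *
import pickle
np.set_printoptions(precision=4,suppress=True)
a,b,c=pickle.load(open('f.pkl','rb'))
L=np.array([[22,107,69],[13,107,69],[22,-107,69],[13,-107,69],[-22,107,69],[-22,-107,69],[32.5,100,27],[32.5,-100,27]])/1e3
l=np.array([[225,80],[228,107],[0,0],[0,0],[235,220],[0,0],[276,52],[0,0]])/4+[113,53]
r=np.array([[0,0],[0,0],[178,76],[175,104],[0,0],[172,217],[0,0],[126,52]])/4+[292,49]
m=np.array([0,0,1,1,0,1,0,1],bool)[:,None]
fx,e=fitpose([(b,L,np.where(m,r,l))],[.55,.02,0]);print('fix',fx);print(e.T)
w=ray(b,np.array([[131,175],[252,95]])/4+[205,117],.058);print('wing edge',w)
d=w[1]-w[0];print('wing deg from fixture -y', np.degrees(np.arctan2(d[0],-d[1])), 'axis',place(fx,[[-.092,0,.058]]))
g=ray(a,np.array([[165,45],[265,65],[240,252],[140,235]])/4+[168,110],.025);print(g, g.mean(0))
print('post',ray(a,[[168+185/4,110+175/4]],.071))
t=ray(a,np.array([[307,167],[386,176],[377,292],[300,286]])*.64,.016);print(t,t.mean(0))
B=ray(b,np.array([[109,51],[129,48],[197,327],[179,331]])*.64,.010);print(B,B.mean(0)); e1=(B[0]+B[1])/2-(B[2]+B[3])/2;print(np.linalg.norm(e1),np.degrees(np.arctan2(e1[1],e1[0])))
pickle.dump(fx,open('fx.pkl','wb'))
E
```

```text
fix [0.5854 0.024  1.655 ]
[[-0.3818 -0.4785 -0.0645  0.4417  0.3071  0.2097 -1.1157  0.9668]
 [-0.2254  0.3222 -0.0762  0.2812 -0.2158 -0.0296  0.1343 -0.0415]]
wing edge [[0.4868 0.0455 0.058 ]
 [0.515  0.0034 0.058 ]]
wing deg from fixture -y 33.83915327438682 axis [[0.4934 0.0213 0.058 ]]
[[0.4997 0.385  0.025 ]
 [0.4927 0.3501 0.025 ]
 [0.4251 0.3604 0.025 ]
 [0.4314 0.3967 0.025 ]] [0.4622 0.3731 0.025 ]
post [[0.4626 0.3735 0.071 ]]
[[0.5189 0.4035 0.016 ]
 [0.5108 0.3323 0.016 ]
 [0.4012 0.3416 0.016 ]
 [0.4071 0.4159 0.016 ]] [0.4595 0.3734 0.016 ]
[[0.6658 0.2884 0.01  ]
 [0.6676 0.2688 0.01  ]
 [0.3949 0.2339 0.01  ]
 [0.3903 0.2541 0.01  ]] [0.5296 0.2613 0.01  ]
0.27627691897568263 7.195066740255937
```

```bash
cat >> h.py <<'E'
import pickle
np.set_printoptions(precision=4,suppress=True)
FX=pickle.load(open('fx.pkl','rb'))   # fixture x,y,yaw
def W(x,y,z): return place(FX,[[x,y,z]])[0]
def up(z=0.2,rate=.25):
    p=np.array(env.read_state()['position']); p[2]=z; env.move_straight(p,rate=rate)
def st(m=''):
    s=env.read_state(); print(m,round(s['clock'],1),'p',np.array(s['position']),'rpy',np.array(s['tool_rot']).round(1),'op',round(s['opening'],3),'F',np.array(s['force']).round(1),'ff',np.round(s['finger_force'],1)); return s
def D(yaw): return [180,0,yaw]
E
python3 - <<'E'
from h import *
for p,y in [([.4624,.3733,.1],-9),(W(-.0025,.045,.05),-87.6),(W(-.0025,.045,.05),92.4),(W(-.092,0,.03),-56.2),(W(-.092,0,.03),-109),(W(-.092,0,.03),123.8),(W(-.092,0,.03),71.2),(W(0,-.045,.05),1.66),([.46,.373,.1],-95.5),([.46,.373,.1],84.5),([.53,.261,.05],7.2)]:
    q=env.inverse_kinematics(list(p),D(y)); print(y,None if q is None else np.round(q,0))
env.goto([.4624,.3733,.16],D(-9)); st()
env.move_straight([.4624,.3733,.034]); env.gripper_to(0.15,25); st('grip')
up(.17); st('lift')
f=env.grab_frame('wrist');cv2.imwrite('pics/g1.png',f['image'])
E
```

```text
-9 [ 55.  26. -13.   0. -51.  26.]
-87.6 [ 23.  28. -17.   0. -44. -20.]
92.4 [ 23.  28. -17.   0. -44. 160.]
-56.2 [ 21.  23. -31.   0. -35.  12.]
-109 [ 21.  23. -31.   0. -35. -40.]
123.8 [  21.   23.  -31.   -0.  -35. -168.]
71.2 [ 21.  23. -31.   0. -35. 140.]
1.66 [ 14.  28. -17.   0. -45.  78.]
-95.5 [ 55.  25. -14.   0. -51. -60.]
84.5 [ 55.  25. -14.   0. -51. 120.]
7.2 [ 42.  29. -16.   0. -45.  55.]
 8.4 p [0.4629 0.3728 0.1602] rpy [-180.    -0.    -9.1] op 1.001 F [-0.  -0.3  0.3] ff 0.0
grip 10.5 p [0.4625 0.3737 0.034 ] rpy [-180.   -0.   -9.] op 0.197 F [ 0.4  0.6 -0.3] ff 25.0
lift 11.2 p [0.4612 0.3724 0.168 ] rpy [179.8   0.2  -9. ] op 0.198 F [ 0.3 -0.7 -2.8] ff 25.0
```

```bash
python3 - <<'E'
from h import *
y=FX[2]-90
env.goto(list(W(-.0025,.045,.17)),D(y))
env.move_straight(list(W(-.0025,.045,.07)),rate=.2); st()
r=env.move_straight(list(W(-.0025,.045,.039)),rate=.04,force_limit=6); s=st('down %s'%r)
z=s['position'][2]+.0005
env.move_straight(list(W(-.0025,.045,z)),rate=.05)
r=env.move_straight(list(W(.006,.045,z)),rate=.015,force_limit=5); s=st('far %s'%r)
d=np.array(s['position'])[:2]-W(0.0005,.045,0)[:2]; a=np.radians(FX[2])
print('lane x error',d@[np.cos(a),np.sin(a)])
f=env.grab_frame('wrist');cv2.imwrite('pics/g2.png',cv2.resize(f['image'],(800,600)))
E
```

```text
13.2 p [0.5826 0.0698 0.0709] rpy [-179.9   -0.   -88.2] op 0.2 F [ 1.   0.7 -2.6] ff 25.0
down True 13.9 p [0.5813 0.0686 0.0408] rpy [179.9  -0.  -88.3] op 0.198 F [-0.4 -0.2  3.8] ff 25.0
far True 14.5 p [0.5842 0.0686 0.0409] rpy [179.5  -0.1 -88.4] op 0.198 F [-1.   1.2  4.6] ff 25.0
lane x error -0.0004425886975093383
```

View pics/g2.png

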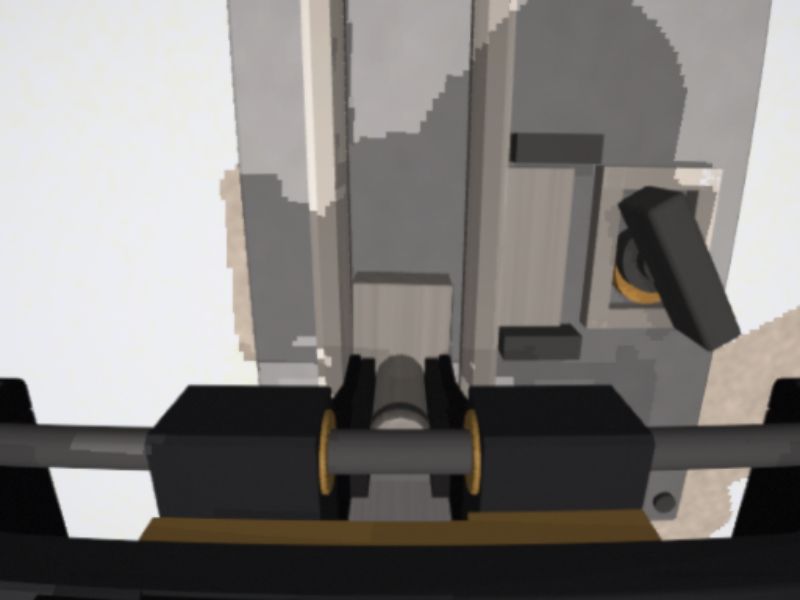

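The gauge is down in the lane at (400,300), close to the fixed rail edge at (350,290). The stop may have been floor contact, so I'll repeat the feel with the gauge just off the floor.

```bash
python3 - <<'E'
from h import *
z=.0425; a=np.radians(FX[2])
env.move_straight(list(W(-.0025,.045,z)),rate=.03); st()
r=env.move_straight(list(W(.007,.045,z)),rate=.01,force_limit=5); s=st('far %s'%r)
d=np.array(s['position'])[:2]-W(0.0005,.045,0)[:2]
print('lane x error',d@[np.cos(a),np.sin(a)])
E
```

```text
14.8 p [0.5807 0.0687 0.0416] rpy [179.2  -0.2 -88.5] op 0.197 F [-0.5 -1.3 -3.4] ff 25.0
far True 15.4 p [0.5838 0.0681 0.041 ] rpy [178.9  -0.2 -88.5] op 0.198 F [-0.4 -1.   3.5] ff 25.0
lane x error -0.0008424465563165649
```

```bash
python3 - <<'E'
from h import *
z=.044; a=np.radians(FX[2]); o=D(FX[2]-90)
env.move_straight(list(W(-.0025,.045,z)),o,rate=.03); env.dwell(.3); st()
r=env.move_straight(list(W(.007,.045,z)),o,rate=.01,force_limit=5); s=st('far %s'%r)
d=np.array(s['position'])[:2]-W(0.0005,.045,0)[:2]
print('lane x error',d@[np.cos(a),np.sin(a)])
E
```

```text
16.0 p [0.5816 0.0689 0.0438] rpy [180.   -0.  -88.3] op 0.202 F [ 0.3 -0.6 -3.3] ff 25.0
far True 16.6 p [0.5833 0.0682 0.0422] rpy [179.5  -0.1 -88.4] op 0.197 F [-0.5  0.4 -3.7] ff 25.0
lane x error -0.0013467328128451276
```

```bash
python3 - <<'E'
from h import *
z=.0435; o=D(FX[2]-90); a=np.radians(FX[2])
for x in np.arange(-.003,.0056,.001):
    env.move_straight(list(W(x,.045,z)),o,rate=.03); env.dwell(.25); s=env.read_state()
    d=np.array(s['position'])[:2]-W(0,.045,0)[:2]
    print(round(x,4),'act',d@[np.cos(a),np.sin(a)],np.array(s['position'])[2],np.array(s['force']).round(1),np.array(s['wrist_torque']).round(2),s['opening'])
    if abs(s['force'][0])>12: break
print(s['clock'])
E
```

```text
-0.003 act -0.0029963453588988734 0.043369107559964704 [ 0.1  0.7 -4. ] [0.07 0.   0.05] 0.19846382095382578
-0.002 act -0.0020113874533196937 0.04348431771752215 [-0.7 -0.2 -3.2] [ 0.05 -0.01  0.02] 0.20109345679607205
-0.001 act -0.0010468636827393966 0.04347675778967272 [-0.2  0.2 -4.1] [ 0.06 -0.07 -0.01] 0.1993364229185917
0.0 act -0.00018867685626536924 0.04346157115751004 [-0.1 -0.1 -1.7] [0.05 0.23 0.03] 0.2010484832326827
0.001 act 0.00025080138360840555 0.04330019445004299 [-3.8 -1.9 -1.5] [-0.06  1.13  0.07] 0.19477128768596205
0.002 act 0.0006182226709243489 0.04315457962027588 [-4.8 -0.3 -0.3] [-0.11  1.63  0.15] 0.1983898706266788
0.003 act 0.0008429341574913225 0.042975898810339266 [-6.  -0.2 -1.4] [-0.06  2.02  0.22] 0.19910421660017327
0.004 act 0.0011581850673955142 0.042789961471130525 [-6.8 -0.7 -0.1] [-0.2   2.3   0.15] 0.19530719564660554
0.005 act 0.0013526489484316348 0.04263161122243726 [-8.7 -0.5  1.2] [-0.13  2.77  0.15] 0.19760831052471184
21.075
```

Contact comes at about x=0, so the lane sits only 0.5 mm off my estimate. I'll correct that, release the gauge and turn the bolt.

```bash
python3 - <<'E'
from h import *
FX[0]-=.0005; pickle.dump(FX,open('fx.pkl','wb'))
o=D(FX[2]-90)
env.move_straight(list(W(-.0025,.045,.0435)),o,rate=.03)
env.move_straight(list(W(-.0025,.045,.0405)),o,rate=.02); env.dwell(.2); st()
env.gripper_to(.5); env.move_straight(list(W(-.0025,.045,.17)),o,rate=.2); st('rel')
o=D(-56.2)
env.goto(list(W(-.092,0,.15)),o); env.gripper_to(.6)
f=env.grab_frame('wrist'); 
env.move_straight(list(W(-.092,0,.03)),o,rate=.12); env.gripper_to(0.0,40); env.dwell(.2); st('wing')
b=env.grab_frame('top'); g=env.search_frame(b,'gauge');print([(d['xyz'],d['score']) for d in g][:2])
cv2.imwrite('pics/b1.png',np.hstack([cv2.resize(f['image'],(400,300)),cv2.resize(env.grab_frame('wrist')['image'],(400,300))]))
E
```

```text
22.0 p [0.5818 0.0691 0.0408] rpy [-179.9    0.   -88.3] op 0.198 F [-0.3  0.7 -1.3] ff 25.0
rel 23.6 p [0.5801 0.0687 0.1688] rpy [179.9  -0.  -88.4] op 0.5 F [-0.4 -0.1 -0.6] ff 0.0
wing 26.8 p [0.4938 0.0218 0.0301] rpy [-179.9   -0.   -56.2] op 0.164 F [ 3.1  2.9 -2.6] ff 40.0
[]
```

View pics/b1.png

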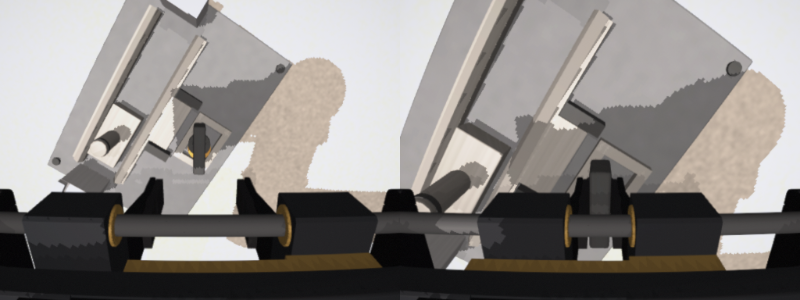

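```bash
python3 - <<'E'
from h import *
for y in np.linspace(-56.2,-108.3,7)[1:]:
    env.goto(list(W(-.092,0,.03)),D(y)); s=env.read_state(); print(round(y,1),np.array(s['tool_rot']).round(1),np.array(s['wrist_torque']).round(2),np.array(s['force']).round(1),round(s['opening'],3))
env.dwell(.4); s=st(); yaw=s['tool_rot'][2]; a=np.radians(FX[2]-90-yaw); print('angle',a,'gap',39.5-7*a)
E
```

```text
-64.9 [-179.9   -0.   -64.7] [ 1.22 -0.99  0.11] [ 4.1  5.2 -2.1] 0.164
-73.6 [-179.9    0.   -73.2] [ 1.24 -1.01  0.19] [ 4.1  4.1 -3.4] 0.157
-82.2 [-179.9    0.   -81.9] [ 1.28 -1.02  0.11] [ 3.1  4.2 -2.1] 0.162
-90.9 [-179.9    0.   -90.6] [ 1.3  -0.95  0.14] [ 3.2  5.2 -1.7] 0.162
-99.6 [-179.9    0.   -99.3] [ 1.35 -0.88  0.18] [ 2.9  3.9 -2.3] 0.162
-108.3 [-180.    0. -108.] [ 1.51 -0.85  0.2 ] [ 1.7  3.5 -1.2] 0.162
 29.0 p [0.4933 0.0217 0.0302] rpy [-180.    0. -108.] op 0.165 F [ 2.9  4.4 -2.2] ff 40.0
angle 0.3425655235982542 gap 37.10204133481222
```

```bash
python3 - <<'E'
from h import *
env.gripper_to(.6); up(.16)
o=D(FX[2]-90)
env.goto(list(W(0,.073,.16)),o); env.gripper_to(0)
f=env.grab_frame('wrist')
env.move_straight(list(W(0,.073,.037)),o,rate=.12); st('beside')
for y in (.04,.01,-.012,-.03):
    env.move_straight(list(W(0,y,.037)),o,rate=.04); st(y)
g=env.grab_frame('wrist')
env.move_straight(list(W(0,-.02,.037)),o,rate=.05);up(.2)
env.goto(list(W(-.1,-.0,.25)),D(0)); b=env.grab_frame('wrist'); pickle.dump(b,open('b2.pkl','wb'))
cv2.imwrite('pics/p1.png',np.vstack([np.hstack([cv2.resize(f['image'],(400,300)),cv2.resize(g['image'],(400,300))]),cv2.resize(b['image'][:192],(800,300))]))
print([(d['xyz'],d['score']) for d in env.search_frame(b,'gauge')])
E
```

```text
beside 33.4 p [0.5835 0.0972 0.0378] rpy [-179.9    0.   -88.3] op 0.005 F [-0.2 -0.1 -0.2] ff 0.0
0.04 34.4 p [0.5835 0.0636 0.0367] rpy [180.   -0.  -88.3] op 0.003 F [0.7 0.6 0.3] ff 0.4
0.01 35.3 p [0.5845 0.0337 0.037 ] rpy [180.   -0.  -88.3] op 0.008 F [-1.1  0.4 -0.2] ff 0.0
-0.012 36.0 p [0.5851 0.0116 0.037 ] rpy [180.   -0.  -88.4] op 0.009 F [ 0.2 -0.1 -0.2] ff 0.0
-0.03 36.6 p [ 0.5857 -0.0065  0.037 ] rpy [180.   -0.  -88.4] op 0.002 F [ 0.4  0.6 -0.3] ff 0.0
[([0.5859, -0.0167, 0.0317], 0.92)]
```

View pics/p1.png

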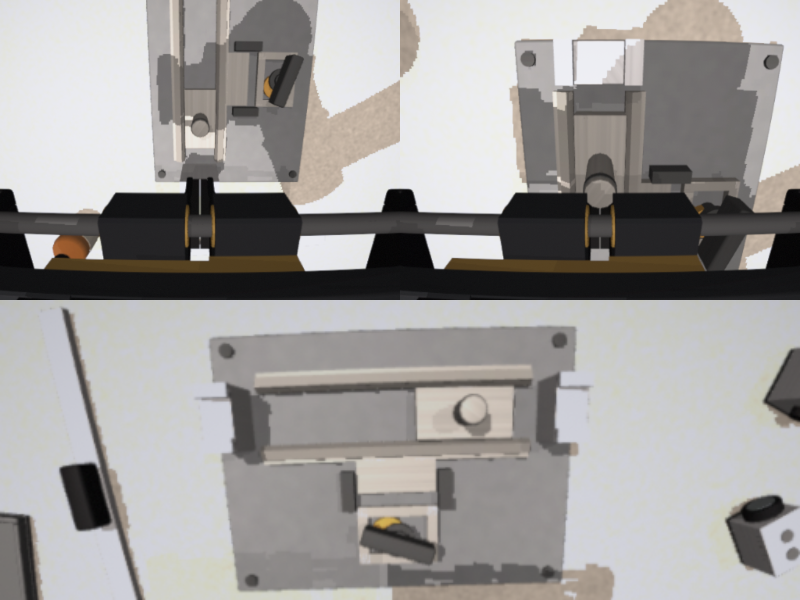

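The lower tile shows the gauge fully down in the right half of the lane, with its post at (472,408) and the block snug between the rails. The wing is now turned clockwise at (398,543). Next I'll return the gauge to its tray.

```bash
python3 - <<'E'
from h import *
b=pickle.load(open('b2.pkl','rb'))
p=ray(b,[[302,69]],.078)[0]; a=np.radians(FX[2]); d=p[:2]-FX[:2]; print('fixture frame',d@[np.cos(a),np.sin(a)],d@[-np.sin(a),np.cos(a)])
yl=d@[-np.sin(a),np.cos(a)]
o=D(FX[2])
env.goto(list(W(0,yl,.16)),o); env.gripper_to(.5)
env.move_straight(list(W(0,yl,.041)),o,rate=.12); env.gripper_to(.1,25); st('grip')
env.move_straight(list(W(0,yl,.17)),o,rate=.15); s=st('lift')
env.goto([.460,.3734,.16],D(FX[2]+82.8)); st()
env.move_straight([.460,.3734,.06],D(FX[2]+82.8),rate=.2)
env.move_straight([.460,.3734,.0345],D(FX[2]+82.8),rate=.05);env.dwell(.2);st('down')
env.gripper_to(.5); up(.2)
env.goto([.42,.3,.26],D(0)); f=env.grab_frame('wrist'); pickle.dump(f,open('b3.pkl','wb'))
cv2.imwrite('pics/t1.png',cv2.resize(f['image'],(800,600)))
print([(d['xyz'],d['score']) for d in env.search_frame(f,'gauge')],[(d['xyz'],d['score']) for d in env.search_frame(f,'bar')]); st()
E
```

```text
fixture frame 0.0009479286736155 -0.04886415805445661
grip 42.5 p [ 0.5864 -0.0249  0.0413] rpy [180.   -0.    1.7] op 0.196 F [-0.1 -0.5  0.8] ff 25.0
lift 43.5 p [ 0.5852 -0.0249  0.1685] rpy [-180.     0.2    1.6] op 0.2 F [-0.6  0.2 -3.5] ff 25.0
 45.0 p [0.4605 0.3725 0.1599] rpy [-180.     0.    84.4] op 0.199 F [ 0.3 -0.  -3.1] ff 25.0
down 46.6 p [0.46   0.3734 0.0343] rpy [180.   -0.   84.5] op 0.201 F [ 0.4  0.4 -3.6] ff 25.0
[([0.4633, 0.3722, 0.025], 0.95), ([0.5081, 0.2624, 0.0149], 0.75)] [([0.5067, 0.2657, 0.0125], 0.68)]
 49.6 p [0.42   0.3001 0.2594] rpy [180.   0.   0.] op 0.501 F [-0.2  0.6 -0.2] ff 0.0
```

View pics/t1.png

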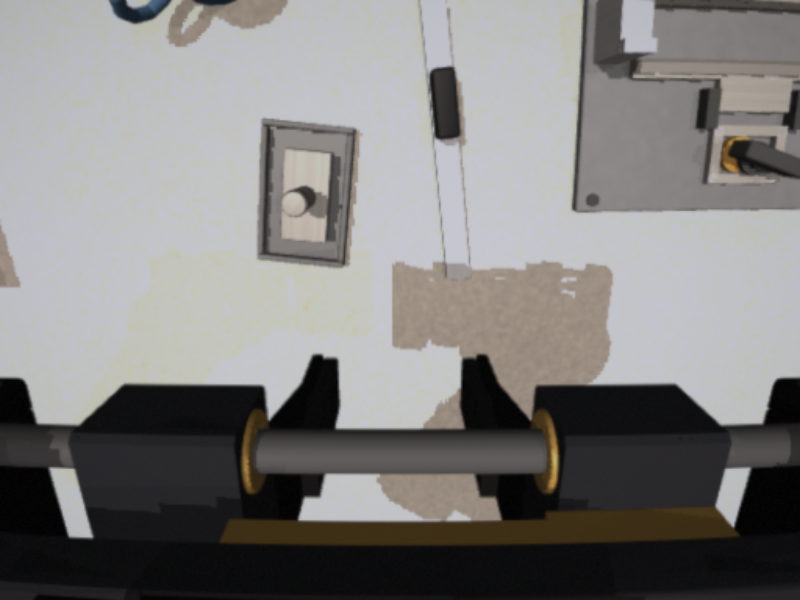

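The gauge stands upright and centred in the tray at (305,195), and the bar's grip is at (446,103). Next, the heads.

```bash
python3 - <<'E'
from h import *
f=pickle.load(open('b3.pkl','rb'))
G=ray(f,np.array([[431,69],[456,66],[460,136],[438,140]])*.64,.036);print('grip top',G,G.mean(0))
env.goto([.45,-.33,.25],D(0)); c=env.grab_frame('wrist'); pickle.dump(c,open('c2.pkl','wb'))
cv2.imwrite('pics/c2.png',cv2.resize(c['image'],(800,600),interpolation=cv2.INTER_CUBIC))
print([(d['xyz'],d['score']) for d in env.search_frame(c,'head1')]);st()
E
```

```text
grip top [[0.5516 0.277  0.036 ]
 [0.5537 0.2593 0.036 ]
 [0.5056 0.2549 0.036 ]
 [0.5026 0.271  0.036 ]] [0.5284 0.2655 0.036 ]
[([0.4592, -0.4074, 0.0441], 0.94), ([0.5041, -0.2774, 0.0461], 0.87)]
 51.9 p [ 0.4505 -0.3293  0.2501] rpy [-180.    -0.     0.1] op 0.504 F [ 0.3  0.7 -0.9] ff 0.0
```

View pics/c2.png

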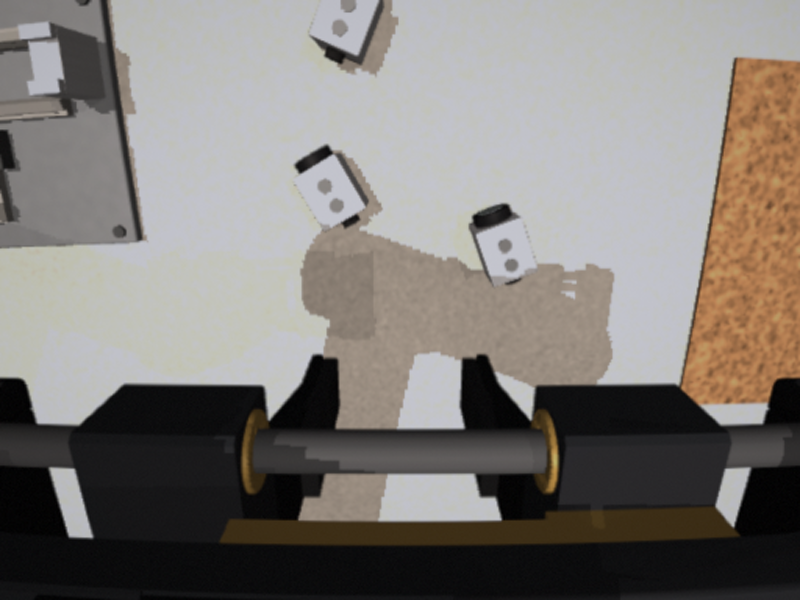

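Heads A at (332,193) and B at (505,248) are upright. B has moved about 25 mm, which would be the knock. I'll take one frame with all three and crop it for exact corners.

```bash
python3 - <<'E'
from h import *
env.goto([.49,-.33,.27],D(0)); c=env.grab_frame('wrist'); pickle.dump(c,open('c3.pkl','wb'))
h=[(d['xyz'],d['score']) for d in env.search_frame(c,'head1')]; h+= [(d['xyz'],d['score']) for d in env.search_frame(c,'head1')]
print(h)
tiles=[];offs=[]
for X in ([.615,-.292,.046],[.504,-.277,.046],[.459,-.407,.046]):
    u,v=project(c,[X])[0].round().astype(int); u0=max(u-33,0); v0=max(v-37,0); offs.append((u0,v0))
    tiles.append(cv2.resize(c['image'][v0:v0+75,u0:u0+66],(396,450),interpolation=cv2.INTER_CUBIC))
tiles=[cv2.resize(t,(264,300)) for t in tiles]; print(offs)
cv2.imwrite('pics/h.png',np.hstack(tiles)); st()
E
```

```text
[([0.4602, -0.4061, 0.0443], 0.9), ([0.6164, -0.2937, 0.0467], 0.65), ([0.5052, -0.2775, 0.046], 0.64), ([0.4602, -0.4061, 0.0443], 0.9), ([0.6164, -0.2937, 0.0467], 0.65), ([0.5052, -0.2775, 0.046], 0.64)]
[(np.int64(189), np.int64(15)), (np.int64(179), np.int64(113)), (np.int64(284), np.int64(149))]
 52.4 p [ 0.4893 -0.3295  0.2694] rpy [-180.     0.1    0. ] op 0.503 F [-0.5  0.3  0.4] ff 0.0
```

View pics/h.png

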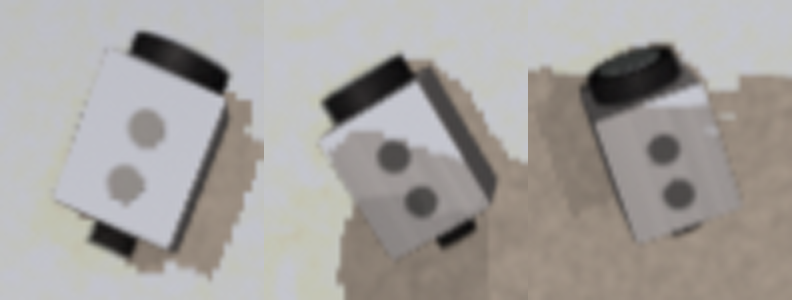

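```bash
cat >> h.py <<'E'
def load(q,slot,check=True):
    o=D(q[2]); po=D(FX[2]-90)
    env.goto([q[0],q[1],.15],o); env.gripper_to(.7)
    env.move_straight([q[0],q[1],.020],o,rate=.12); env.gripper_to(.1,30); s=st('grip')
    if not .36<s['opening']<.46: print('BAD GRIP'); return
    env.move_straight([q[0],q[1],.15],o,rate=.2); st('lift')
    env.goto(list(W(0,slot,.15)),po); s=st('over')
    if not .36<s['opening']<.46: print('LOST'); return
    env.move_straight(list(W(0,slot,.065)),po,rate=.15)
    r=env.move_straight(list(W(0,slot,.0325)),po,rate=.04); env.dwell(.2); s=st('down')
    if s['position'][2]>.036: print('HIGH'); return
    env.gripper_to(.65); env.move_straight(list(W(0,slot,.15)),po,rate=.2); st('done')
E
python3 - <<'E'
from h import *
c=pickle.load(open('c3.pkl','rb'))
L=np.array([[22,18,46],[22,-18,46],[-22,-18,46],[-22,18,46]])/1e3
H={}
for n,off,px,q0 in (('C',(189,15),[(107,50),(224,95),(168,250),(55,198)],(.616,-.29,-20)),('A',(179,113),[(56,145),(154,78),(226,205),(134,258)],(.504,-.277,30)),('B',(284,149),[(67,122),(174,84),(214,205),(110,243)],(.46,-.406,15))):
    q,e=fitpose([(c,L,np.array(px)/4+off)],q0); H[n]=q; print(n,q,np.abs(e).max())
pickle.dump(H,open('H.pkl','wb'))
load(H['A'],.066)
t=env.grab_frame('top');cv2.imwrite('pics/top2.png',t['image']);print([(d['xyz'].round(3) if hasattr(d['xyz'],'round') else d['xyz'],round(d['score'],2)) for d in env.search_frame(t,'head1')])
E
```

```text
C [  0.615   -0.2936 -21.9371] 1.168727026215322
A [ 0.4964 -0.2801 31.0296] 1.3451709199521247
B [ 0.4534 -0.4101 21.3619] 0.7427770778084266
grip 55.4 p [ 0.4962 -0.2799  0.0202] rpy [-180.    0.   31.] op 0.411 F [-1.2  1.6  2.2] ff 30.0
lift 56.2 p [ 0.4953 -0.2796  0.1484] rpy [-179.9    0.1   31. ] op 0.416 F [-0.9 -0.8 -3.4] ff 30.0
over 58.5 p [0.5829 0.0896 0.1498] rpy [180.   -0.  -88.4] op 0.408 F [ 0.1 -0.3 -2.4] ff 30.0
down 60.4 p [0.583  0.09   0.0326] rpy [-180.     0.   -88.3] op 0.412 F [ 0.3  0.8 -2.6] ff 30.0
done 61.9 p [0.582  0.0898 0.1489] rpy [179.9  -0.  -88.4] op 0.646 F [-0.2  0.1 -1.2] ff 0.0
[([0.6086, -0.2901, 0.0445], 0.83), ([0.4581, -0.3976, 0.0473], 0.62), ([0.5922, 0.0951, 0.0559], 0.4)]
```

Head A went down with no resistance. The other two are still where I measured them.

```bash
python3 - <<'E'
from h import *
H=pickle.load(open('H.pkl','rb'))
load(H['B'],0.0)
t=env.grab_frame('top');hs=[np.array(d['xyz']) for d in env.search_frame(t,'head1')];print(hs)
if any(np.linalg.norm(h[:2]-H['C'][:2])<.015 for h in hs): load(H['C'],-.066)
else: print('C moved?')
env.goto(list(W(-.1,-.0,.25)),D(0)); b=env.grab_frame('wrist'); pickle.dump(b,open('b4.pkl','wb'))
print([(np.round(d['xyz'],3),round(d['score'],2)) for d in env.search_frame(b,'head1')])
cv2.imwrite('pics/l1.png',cv2.resize(b['image'],(800,600),interpolation=cv2.INTER_CUBIC)); st()
E
```

```text
grip 66.5 p [ 0.4533 -0.4101  0.0202] rpy [-180.     0.    21.4] op 0.413 F [-0.1  1.3  1.1] ff 30.0
lift 67.3 p [ 0.4524 -0.4093  0.1482] rpy [-179.8    0.1   21.3] op 0.41 F [-0.7 -0.2 -3.9] ff 30.0
over 69.6 p [0.5848 0.0236 0.1498] rpy [180.   -0.  -88.4] op 0.412 F [ 0.6  0.2 -1.3] ff 30.0
down 71.5 p [0.5849 0.024  0.0326] rpy [-180.     0.   -88.3] op 0.413 F [ 1.   0.6 -2.5] ff 30.0
done 73.0 p [0.5839 0.0239 0.1489] rpy [179.9   0.  -88.4] op 0.651 F [-0.2  0.4 -0.6] ff 0.0
[array([0.5772, 0.094 , 0.0571]), array([ 0.6083, -0.2913,  0.046 ]), array([0.6031, 0.0238, 0.0593])]
grip 76.7 p [ 0.6152 -0.2935  0.0203] rpy [-180.    -0.   -21.9] op 0.408 F [0.1 0.9 2.2] ff 30.0
lift 77.5 p [ 0.6138 -0.293   0.1479] rpy [-180.     0.2  -22. ] op 0.412 F [-0.7 -1.4 -2.6] ff 30.0
over 78.9 p [ 0.5867 -0.0423  0.1494] rpy [179.9  -0.  -88.3] op 0.409 F [-0.  -0.1 -2.4] ff 30.0
down 80.8 p [ 0.5868 -0.042   0.0325] rpy [-180.     0.   -88.4] op 0.413 F [ 0.5  0.2 -2.1] ff 30.0
done 82.2 p [ 0.5858 -0.042   0.1489] rpy [179.9   0.  -88.4] op 0.648 F [-0.7 -0.3 -1. ] ff 0.0
[(array([ 0.588, -0.043,  0.062]), 0.84), (array([0.586, 0.021, 0.056]), 0.68), (array([0.586, 0.088, 0.06 ]), 0.64)]
 83.6 p [0.4849 0.0209 0.2491] rpy [180.    0.1  -0.1] op 0.651 F [-0.4 -0.7  0.3] ff 0.0
```

View pics/l1.png

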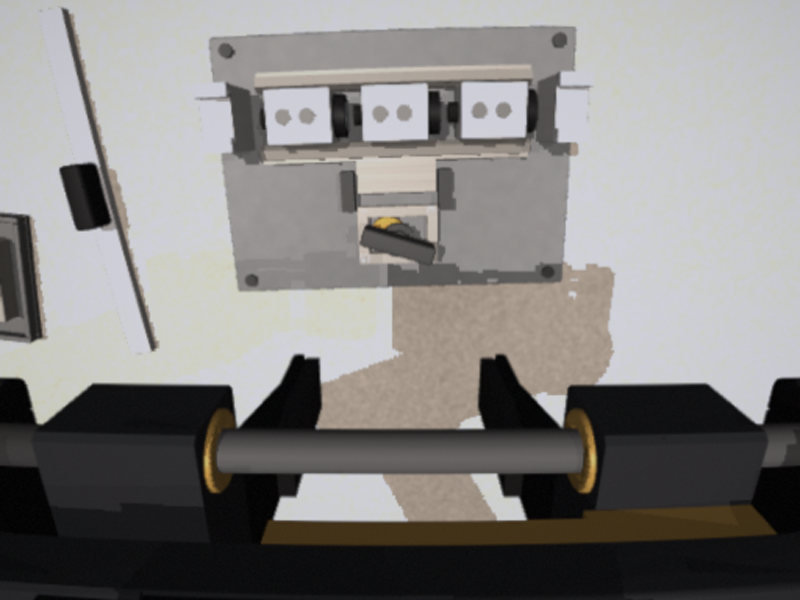

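The three heads sit level and in line at (298,116), (395,112) and (495,110). Now the bar.

```bash
python3 - <<'E'
from h import *
b=pickle.load(open('b4.pkl','rb'))
B=ray(b,np.array([[40,11],[67,8],[157,349],[134,354]])*.64,.010);c=B.mean(0)
e1=(B[0]+B[1])/2-(B[2]+B[3])/2;y=np.degrees(np.arctan2(e1[1],e1[0]));print(c,np.linalg.norm(e1),y)
x,yy,yaw=.529,.263,6.9
o=D(yaw);po=D(FX[2]-90)
env.goto([x,yy,.15],o);env.gripper_to(.5)
env.move_straight([x,yy,.0125],o,rate=.12);env.gripper_to(.05,40);s=st('grip')
env.move_straight([x,yy,.16],o,rate=.15);st('lift')
env.goto(list(W(0,0,.17)),po);s=st('over')
if .17<s['opening']<.27:
    f=env.grab_frame('wrist');cv2.imwrite('pics/bar1.png',cv2.resize(f['image'],(800,600)))
    print([(np.round(d['xyz'],3),round(d['score'],2)) for d in env.search_frame(f,'bar')])
E
```

```text
[0.5287 0.2615 0.01  ] 0.2776961396063161 7.108540939784363
grip 87.1 p [0.5293 0.2635 0.0128] rpy [-180.    -0.1    6.9] op 0.208 F [-0.6  1.7  1.5] ff 40.0
lift 88.2 p [0.5282 0.2624 0.1587] rpy [179.9   0.1   6.9] op 0.203 F [-0.4 -0.1 -2.1] ff 40.0
over 89.3 p [0.5848 0.0244 0.1695] rpy [180.   -0.  -88.3] op 0.202 F [ 0.3  0.9 -2.1] ff 40.0
[(array([ 0.586, -0.034,  0.169]), 0.83)]
```

```bash
python3 - <<'E'
from h import *
po=D(FX[2]-90)
env.move_straight(list(W(0,0,.09)),po,rate=.12); st()
env.move_straight(list(W(0,0,.0735)),po,rate=.03); env.dwell(.3); st('down')
env.gripper_to(.5); env.move_straight(list(W(0,0,.17)),po,rate=.15); st('rel')
env.goto(list(W(-.13,0.03,.27)),D(0)); env.dwell(.3); b=env.grab_frame('wrist'); t=env.grab_frame('side'); pickle.dump((b,t),open('b5.pkl','wb'))
u,v=project(t,[W(0,0,.05)])[0].round().astype(int); 
z=cv2.resize(t['image'][v-45:v+45,u-80:u+80],(533,300),interpolation=cv2.INTER_CUBIC)
m=np.zeros((600,800,3),np.uint8); m[:300]=cv2.resize(b['image'][:192],(800,300),interpolation=cv2.INTER_CUBIC); m[300:,:533]=z
cv2.imwrite('pics/end.png',m); st()
E
```

```text
90.3 p [0.5856 0.0243 0.0907] rpy [-179.9    0.   -88.3] op 0.208 F [-0.2  0.8 -2.4] ff 40.0
down 91.3 p [0.5848 0.024  0.0748] rpy [180.   -0.  -88.3] op 0.204 F [-3.3 -0.6  7. ] ff 40.0
rel 92.8 p [0.5841 0.0239 0.169 ] rpy [179.9   0.  -88.4] op 0.501 F [ 0.6 -0.  -0.2] ff 0.0
 94.5 p [0.4542 0.0502 0.2698] rpy [180.   0.  -0.] op 0.499 F [-0.  -0.7  0.1] ff 0.0
```

View pics/end.png

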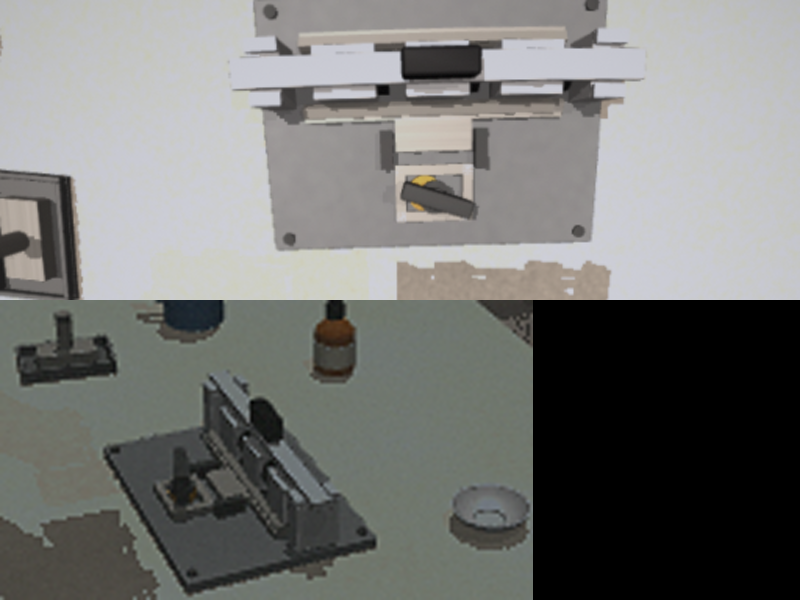

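The bar lies between both cheek pairs, at (260,70) and (620,63), level and close to centred. The gauge is in its tray and the bystanders look undisturbed. Handing in.

```bash
python3 -c "
from workcell import env
print(env.close_job())"
```

```text
the job is handed in; nothing more can be done
None
```

I set the bolt so the lane is about 37.1 mm wide (estimated from the wing angle), slid the gauge into the right half, put it back in its tray, loaded all three heads and laid the bar in both notches; the job is handed in at about 95 s with no verdict returned.

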